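Put the weighed vial into an empty cell of the dark box

TASK

The light-sensitive sample on the balance belongs in the dark box, where sprung flaps hide which cells are taken. With the vial still on the pan, feel down through the flaps with the fingertips until you find a cell where nothing stops them, going well past the depth of a stored vial's cap; then set the vial upright into an empty cell and press it down through the flap until it stands on the cell floor and the flap has sprung shut above it. Leave every flap shut, and do not tip the vial over or knock the bottle or beaker.

Things in the scene. Friction and masses are not known exactly. Their poses are not given: they have to be found in the camera images.
- box: Light-tight vial box, fixed: black, aluminium top frame, 94 (its x) x 132 (its y) x 94 mm high; origin: centre of its underside. 2 x 3 cells, 38 (x) by 36 mm (y) inside from mouth to floor (6 mm above the bench), pitch 44 (x) and 42 mm (y), 6 mm walls. Four cells hold a vial like the loose one, two are empty; the flaps hide which. z up.
- vial_mid (a point): Centre of the loose closed sample vial, straight-sided, amber glass with white cap, 28 mm diameter, 61 mm tall, 28 to 56 g, cap 14 mm high, upright on the balance pan at the start; the point is half-way up (30.5 mm above its foot), z along the vial's axis. Held by the cap it goes deepest into a cell before letting go. On a cell floor its centre is 36.5 mm above the bench.
- balance: Portable balance, fixed: 205 (its x) x 150 x 46 mm, origin at the centre of its underside. Round steel pan, 116 mm diameter, top face 46 mm above the bench, centred 30 mm along the balance's +x from its origin.
- reagent_mid (a point): Bystander: clear reagent bottle with blue cap, 68 mm diameter, 135 mm tall; point half-way up.
- beaker_mid (a point): Bystander: small glass beaker, 52 mm diameter, 62 mm tall; point half-way up.
- cell_1 (a point): Centre of the mouth of cell 1 (near row (-x side), left (+y), in the box's frame), level with the box top, 94 mm above the bench; axes as the box. If the cell is taken, the stored vial's cap stops a fingertip 27 mm below the mouth; if empty, nothing does above the floor at 88 mm: feeling down to 36-40 mm tells which.
- cell_2 (a point): Centre of the mouth of cell 2 (near row, middle, in the box's frame), level with the box top, 94 mm above the bench; axes as the box. If the cell is taken, the stored vial's cap stops a fingertip 27 mm below the mouth; if empty, nothing does above the floor at 88 mm: feeling down to 36-40 mm tells which.
- cell_3 (a point): Centre of the mouth of cell 3 (near row, right (-y), in the box's frame), level with the box top, 94 mm above the bench; axes as the box. If the cell is taken, the stored vial's cap stops a fingertip 27 mm below the mouth; if empty, nothing does above the floor at 88 mm: feeling down to 36-40 mm tells which.
- cell_4 (a point): Centre of the mouth of cell 4 (far row (+x side), left (+y), in the box's frame), level with the box top, 94 mm above the bench; axes as the box. If the cell is taken, the stored vial's cap stops a fingertip 27 mm below the mouth; if empty, nothing does above the floor at 88 mm: feeling down to 36-40 mm tells which.
- cell_5 (a point): Centre of the mouth of cell 5 (far row, middle, in the box's frame), level with the box top, 94 mm above the bench; axes as the box. If the cell is taken, the stored vial's cap stops a fingertip 27 mm below the mouth; if empty, nothing does above the floor at 88 mm: feeling down to 36-40 mm tells which.
- cell_6 (a point): Centre of the mouth of cell 6 (far row, right (-y), in the box's frame), level with the box top, 94 mm above the bench; axes as the box. If the cell is taken, the stored vial's cap stops a fingertip 27 mm below the mouth; if empty, nothing does above the floor at 88 mm: feeling down to 36-40 mm tells which.
- flap_1 (a joint): Flap of cell 1: two steel leaves, each 17 mm long, 2 mm thick, 4 mm below the mouth, hinged at the cell's -x and +x walls (box frame), meeting in the middle, geared together; they swing only down into the cell. 0 shut, 1.57 hanging straight down (3 mm lost each side). Light springs (up to 6 N to push in) shut them once clear. A vial part-way in is pinched until pushed on.
- flap_2 (a joint): Flap of cell 2: two steel leaves, each 17 mm long, 2 mm thick, 4 mm below the mouth, hinged at the cell's -x and +x walls (box frame), meeting in the middle, geared together; they swing only down into the cell. 0 shut, 1.57 hanging straight down (3 mm lost each side). Light springs (up to 6 N to push in) shut them once clear. A vial part-way in is pinched until pushed on.
- flap_3 (a joint): Flap of cell 3: two steel leaves, each 17 mm long, 2 mm thick, 4 mm below the mouth, hinged at the cell's -x and +x walls (box frame), meeting in the middle, geared together; they swing only down into the cell. 0 shut, 1.57 hanging straight down (3 mm lost each side). Light springs (up to 6 N to push in) shut them once clear. A vial part-way in is pinched until pushed on.
- flap_4 (a joint): Flap of cell 4: two steel leaves, each 17 mm long, 2 mm thick, 4 mm below the mouth, hinged at the cell's -x and +x walls (box frame), meeting in the middle, geared together; they swing only down into the cell. 0 shut, 1.57 hanging straight down (3 mm lost each side). Light springs (up to 6 N to push in) shut them once clear. A vial part-way in is pinched until pushed on.
- flap_5 (a joint): Flap of cell 5: two steel leaves, each 17 mm long, 2 mm thick, 4 mm below the mouth, hinged at the cell's -x and +x walls (box frame), meeting in the middle, geared together; they swing only down into the cell. 0 shut, 1.57 hanging straight down (3 mm lost each side). Light springs (up to 6 N to push in) shut them once clear. A vial part-way in is pinched until pushed on.
- flap_6 (a joint): Flap of cell 6: two steel leaves, each 17 mm long, 2 mm thick, 4 mm below the mouth, hinged at the cell's -x and +x walls (box frame), meeting in the middle, geared together; they swing only down into the cell. 0 shut, 1.57 hanging straight down (3 mm lost each side). Light springs (up to 6 N to push in) shut them once clear. A vial part-way in is pinched until pushed on.

How it is judged:
By the outcome, as a careful person would: the job done as asked, in the order asked, and still so for the second after the job is handed in, with the robot touching nothing.
It also fails if it takes over 69 s, if anything falls off the work surface, if the arm or the gripper's body presses on something with over 40 N, if the wrist force passes 120 N, or if a joint passes its speed limit or range.

ROBOT

A 6-joint arm with a two-finger parallel gripper is mounted at the origin on the work surface. World frame = base frame: x ahead of the robot, y to its left, z up, the work surface at z = 0. Lengths are in m, angles in degrees, forces in N, time in s.
With the tool pointing down it reaches from about 0.25 to 0.8 m from the base axis. Payload 3.9 kg.
Tool frame: the origin (TCP) lies on the centre line of the jaws, within the pads' length; the fingertips stand ahead of it and the grasp point (between the pads) lies 6 mm ahead of it (bot.tip_extent is the z of the fingertips in the tool frame, in m); z points along the fingers, y is the direction in which the jaws open and shut (so a half turn about z gives the same grasp; the last joint's range is limited). The gripper opens to 85 mm and grips with 20 to 120 N. Pads are 22 mm wide; open, the fingers measure 114 mm over their backs; the gripper's body (76 mm by 85 mm) begins 54 mm behind the grasp point. The pads swing forward as they close: fully open they stand 13 mm farther back than shut.
Start: joints at [65.26, 14.897, -7.913, 67.191, 0, 90], TCP at [0.22, 0.477, 0.256] pointing down, gripper open.
Joint ranges: [-159.42, 159.42], [-47.68, 98.78], [-73.54, 78.23], [-108.79, 121.32], [-90, 84.71], [-180, 180]. Speed limits (degrees/s): [147.25, 147.25, 180, 180, 180, 180].

INTERFACE

Orientations are given as a 3x3 rotation matrix whose columns are the frame's x, y, z axes.
In Python, from station import bot gives the robot as it stands. The module is installed in compiled form; this text tells all that it offers.
- The arm moves only by the shell command python3 -m jog 'ROWS' [FORCE]. ROWS is JSON, one flat list of numbers, 5 for each row, row after row: the opening, from 0 (shut) to 1 (fully open), then the shift along the tool's x, y, z in units of 40 mm (1.0 is 40 mm), then the turn about the tool's z in units of 5 degrees (1.0 is 5 degrees). A call has 1 to 5 rows; each row is the pose to reach, as a shift and turn from the pose measured when the call began, along the tool's axes at that moment; what a row does not reach only later rows make up. A row lasts 1/12 s, in which the tool goes at most 41.7 mm and 7.16 degrees, less where a joint would pass 70% of its speed; a pose out of reach is approached as far as the arm can. A call with a gripper value outside its range is refused whole. The fingers move at their own pace and stop on an object; FORCE is the grip in N (left out, the last holds). Time passes only in rows, so rows that repeat a pose let the fingers close. It gives the time, the measured TCP pose, the force and the opening at its end, in the units of the state.
- bot.state(): the state, without advancing time (a new reading comes with each control period).
- bot.snapshot(name): name is "scene" or "top" or "wrist"; returns (picture, depth): 480x640x3 uint8, blue, green, red; 480x640 float32, m along the optical axis (not along the pixel's ray), 0 where there is no reading.
- bot.calibration(name): a dict with "fx", "fy", "cx", "cy" (pixels), "R" (3x3) and "t" (3): a world point X has camera coordinates R X + t; the wrist camera has in their place "tool_from_camera" (4x4, takes a point from camera to tool coordinates, whose origin is the TCP and whose axes are the flange's). Camera axes: x right, y down, z forward; pixel columns grow to the right and rows downward; lengths in m; the calibration is good to about 2 mm. A picture is of the moment at which its call begins: read the wrist's pose just before it. calibration takes no time and is no camera call.
- bot.close_job(): hands the job in, once; it reports no verdict.
Trained networks look in the newest picture that a camera, given by its name, has taken for a name from the list of things; names that differ only in an ending like _2 or _b are one class to them, and where a whole thing is asked for, a point or a joint stands for the part that bears it (a point fixed in the world has none). Each returns a list of dicts, best first, with "p" (0 to 1); they miss things now and then, are a little off and sometimes report something else, mostly with a low value. They report only what shows in the picture. A call takes as long as a camera call.
- bot.find_in(camera, target): "xyz" ([x, y, z] in m, in world coordinates, good to about 4 mm: the middle of the surface that is visible of it).
The state is a dict: "time": time; "joint_pos": joint angles; "joint_velocities": joint speeds; "tau": joint torques, N m; "ee_pos": TCP position; "orientation": TCP orientation; "contact_force": force on the tool from outside, world axes, zero at the start; "wrist_torque": the same for the moment, N m; "grip_width": finger opening in m.
Only numpy, scipy, OpenCV 4.12 (cv2) and the standard library are available. Lean on these libraries where they do the work, as an engineer would, in place of code of your own. Each camera call takes 0.05 s, during which the arm holds its last target.

## Working session

There is one attempt and no reset: what is moved stays moved. The work goes in short steps, Python scripts to look and compute and a shell command to move; the robot and the scene stay as the last step left them, time stands still between calls to the robot, and variables do not carry over. Pictures are saved under pics/ and viewed, and the job is handed in when it is done.

```bash
mkdir -p pics
python3 - <<'E'
from station import bot
import cv2,numpy as np
s=bot.state(); print({k:np.round(v,3).tolist() for k,v in s.items()}, bot.tip_extent)
for c in ["scene","top"]:
    p,d=bot.snapshot(c); cv2.imwrite(f"pics/{c}0.png",p); np.save(f"pics/{c}0.npy",d)
    k=bot.calibration(c); print(c,{a:np.round(b,3).tolist() for a,b in k.items()})
    for t in ["box","vial_mid","balance","reagent_mid","beaker_mid"]:
        r=bot.find_in(c,t); print(t,[(np.round(q["xyz"],4).tolist(),round(q["p"],2)) for q in r[:4]])
print(np.round(bot.calibration("wrist")["tool_from_camera"],4).tolist())
print(bot.state()["time"])
E
```

```text
{'time': 0.0, 'joint_pos': [65.259, 14.935, -7.986, 67.19, 0.001, 90.0], 'joint_velocities': [-0.048, 0.063, 0.082, 0.031, -0.007, -0.125], 'tau': [0.001, -40.568, 25.392, 0.019, 0.0, 0.0], 'ee_pos': [0.219, 0.476, 0.255], 'orientation': [[-0.908, 0.419, -0.001], [0.419, 0.908, -0.002], [0.0, -0.002, -1.0]], 'contact_force': [0.555, -0.469, -0.037], 'wrist_torque': [0.035, -0.032, 0.057], 'grip_width': 0.085} 0.025
scene {'fx': 518.853, 'fy': 518.853, 'cx': 318.787, 'cy': 242.486, 'R': [[-0.593, 0.805, 0.007], [0.556, 0.416, -0.719], [-0.582, -0.423, -0.695]], 't': [0.326, -0.244, 1.273]}
box [([0.4809, 0.22, 0.092], 0.66)]
vial_mid [([0.5182, -0.188, 0.0885], 0.81), ([0.4828, 0.3021, 0.086], 0.42)]
balance [([0.5023, -0.168, 0.0331], 0.65)]
reagent_mid [([0.7394, 0.0061, 0.0871], 0.81)]
beaker_mid [([0.4543, -0.0061, 0.0464], 0.77)]
top {'fx': 499.904, 'fy': 499.904, 'cx': 318.276, 'cy': 241.278, 'R': [[0.028, -0.999, 0.025], [-0.984, -0.032, -0.177], [0.178, -0.02, -0.984]], 't': [-0.046, 0.565, 0.93]}
box [([0.4971, 0.2511, 0.0865], 0.7), ([0.481, 0.2565, 0.0908], 0.53)]
vial_mid [([0.5118, -0.1886, 0.108], 0.65), ([0.4864, 0.3026, 0.0893], 0.58)]
balance [([0.4667, -0.1903, 0.0375], 0.69)]
reagent_mid [([0.7096, -0.0083, 0.0949], 0.85), ([0.4815, 0.2181, 0.0908], 0.28)]
beaker_mid [([0.446, -0.016, 0.0197], 0.83), ([0.4951, 0.2478, 0.09], 0.55)]
[[-0.0013, -0.9584, -0.2853, 0.0722], [1.0, -0.0008, -0.0016, 0.0001], [0.0013, -0.2853, 0.9584, -0.1177], [0.0, 0.0, 0.0, 1.0]]
0.6
```

View pics/scene0.png

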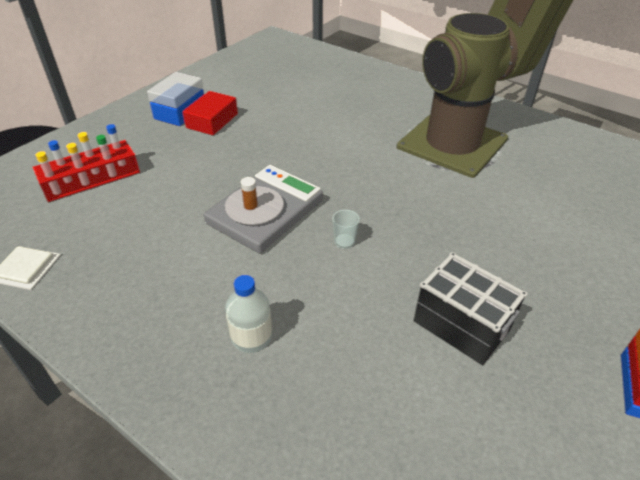

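View pics/top0.png

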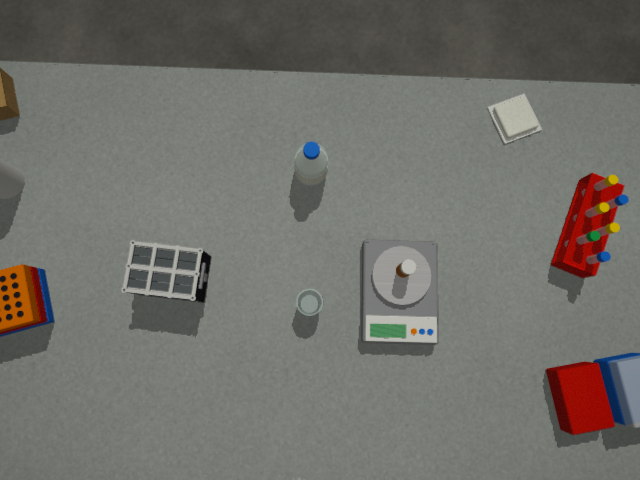

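Scene: the vial stands on the pan (scene ~249,195; top ~405,268), the box is at (470,305) in the scene and (165,270) in the top view, the beaker at top (309,302) and the bottle at top (311,165). Next I'll fit the box frame at z=0.094 and the vial cap.

```bash
cat > h.py <<'E'
from station import bot
import cv2,numpy as np
def cloud(c,d):
    k=bot.calibration(c); v,u=np.mgrid[:480,:640]
    X=np.stack([(u-k['cx'])/k['fx']*d,(v-k['cy'])/k['fy']*d,d],-1)
    return (X-k['t'])@np.array(k['R'])
def onplane(c,uv,z):
    k=bot.calibration(c);R=np.array(k['R']);o=-R.T@k['t']
    uv=np.atleast_2d(uv).astype(float)
    r=np.c_[(uv[:,0]-k['cx'])/k['fx'],(uv[:,1]-k['cy'])/k['fy'],np.ones(len(uv))]@R
    return o+r*((z-o[2])/r[:,2])[:,None]
E
python3 - <<'E'
from h import *
for c in ["top","scene"]:
    p=cv2.imread(f"pics/{c}0.png");d=np.load(f"pics/{c}0.npy");P=cloud(c,d)
    z=P[...,2]; m=(np.abs(P[...,0]-.49)<.12)&(np.abs(P[...,1]-.25)<.12)&(np.abs(z-.092)<.012)&(d>0)
    pts=P[m]; print(c,m.sum(),np.median(z[m]))
    v,u=np.nonzero(m); Q=onplane(c,np.c_[u,v],.094)
    r=cv2.minAreaRect(Q[:,:2].astype(np.float32)*1000); print(r,'mean',Q.mean(0))
    # bright frame
    b=m&(p.min(2)>130); v,u=np.nonzero(b); Q=onplane(c,np.c_[u,v],.094); print('bright',cv2.minAreaRect(Q[:,:2].astype(np.float32)*1000),b.sum())
    # vial
    m=(np.abs(P[...,0]-.51)<.05)&(np.abs(P[...,1]+.19)<.05)&(z>.07)&(d>0)
    v,u=np.nonzero(m); print('vial',m.sum(),np.percentile(z[m],[5,50,95]),P[m].mean(0),P[m].min(0),P[m].max(0))
    w=m&(p.min(2)>120);v,u=np.nonzero(w);print(' white',w.sum(),P[w].mean(0),u.min(),u.max(),v.min(),v.max(), onplane(c,[[(u.min()+u.max())/2,v.min()+0],[(u.min()+u.max())/2,(v.min()+v.max())/2]],.107))
    x0,y0=(105,225) if c=="top" else (395,240)
    cv2.imwrite(f"pics/box_{c}.png",cv2.resize(p[y0:y0+100,x0:x0+130],None,fx=6,fy=6,interpolation=cv2.INTER_CUBIC))
    x0,y0=(360,230) if c=="top" else (205,160)
    cv2.imwrite(f"pics/vial_{c}.png",cv2.resize(p[y0:y0+90,x0:x0+110],None,fx=6,fy=6,interpolation=cv2.INTER_CUBIC))
E
```

```text
top 3749 0.09054755667108023
((495.61309814453125, 256.74322509765625), (137.05662536621094, 97.9802474975586), 85.0074691772461) mean [0.49518196 0.25651676 0.094     ]
bright ((495.9349365234375, 257.607177734375), (135.17066955566406, 97.63893127441406), 85.07785034179688) 1478
vial 232 [0.07698218 0.10530049 0.10860904] [ 0.51291957 -0.19358894  0.10126444] [ 0.50074328 -0.20988166  0.07004351] [ 0.52671176 -0.18210461  0.11021053]
 white 176 [ 0.51442573 -0.19575874  0.10585322] 401 416 260 274 [[ 0.52625655 -0.19568794  0.107     ]
 [ 0.51324219 -0.19562754  0.107     ]]
scene 4523 0.09102961064387416
((501.49688720703125, 258.59906005859375), (136.14193725585938, 108.75910186767578), 84.7803955078125) mean [0.50338519 0.26141243 0.094     ]
bright ((497.3905029296875, 258.90362548828125), (136.28375244140625, 100.10891723632812), 84.96347045898438) 2304
vial 320 [0.07250027 0.09735279 0.10845603] [ 0.51889709 -0.18978355  0.09457828] [ 0.50028311 -0.20762431  0.07026086] [ 0.53074844 -0.18040287  0.11038541]
 white 181 [ 0.51742527 -0.19202419  0.10396212] 240 255 177 197 [[ 0.50428699 -0.20315031  0.107     ]
 [ 0.52735919 -0.18235655  0.107     ]]
```

View pics/box_top.png

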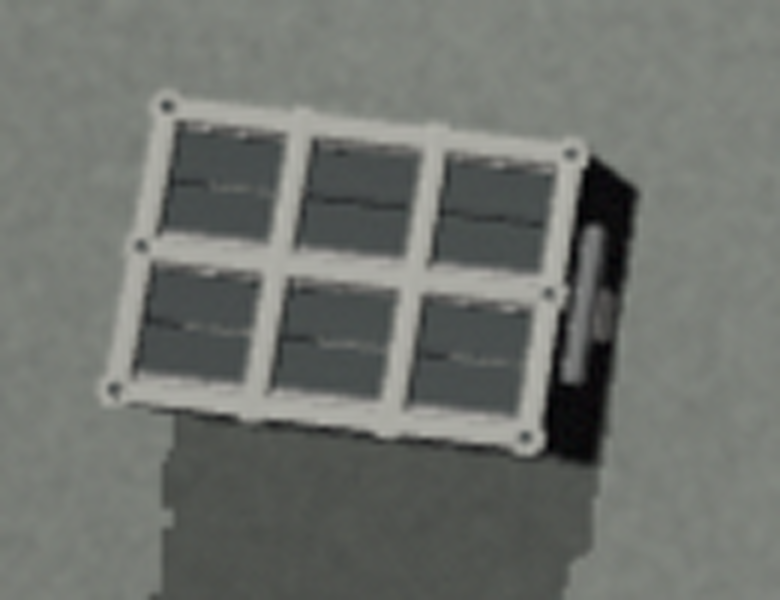

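View pics/vial_top.png

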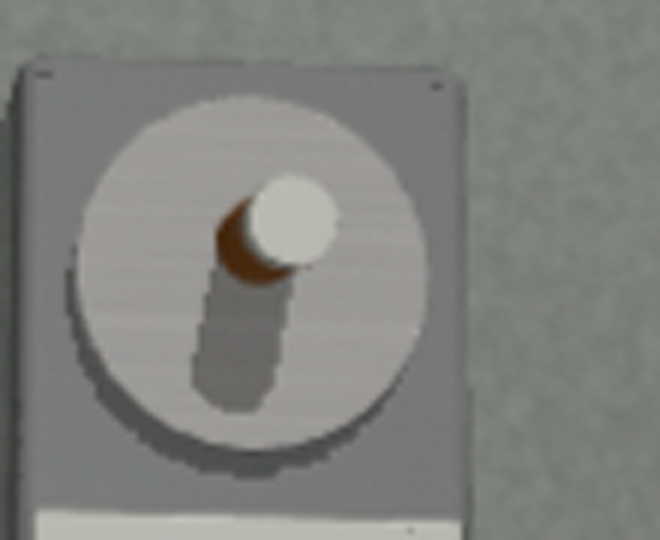

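```bash
cat >> h.py <<'E'
def to(p,yaw=None):
    s=bot.state();R=np.array(s['orientation']);dx=R.T@(np.array(p)-s['ee_pos'])/.04
    t=0
    if yaw is not None:
        cur=np.degrees(np.arctan2(R[1,1],R[0,1])); t=-((yaw-cur+90)%180-90)/5
    print('shift',np.round(dx,3),'turn',round(t,3))
E
python3 - <<'E'
from h import *
to([.47,.2593,.235],85)
E
python3 -m jog '[0,-8.0,-1.7,0.55,-3.95, 0,-8.0,-1.7,0.55,-3.95, 0,-8.0,-1.7,0.55,-3.95, 0,-8.0,-1.7,0.55,-3.95, 0,-8.0,-1.7,0.55,-3.95]'
python3 - <<'E'
from h import *
to([.47,.2593,.235],85); print(bot.tip_extent)
E
```

```text
shift [-7.959 -2.321  0.533] turn -3.948
time: 1.02
ee_pos: [0.3777, 0.359, 0.2433]
orientation: [[-0.996, 0.085, 0.0], [0.085, 0.996, 0.0], [-0.0, 0.001, -1.0]]
contact_force: [0.3, 0.9, 0.4]
grip_width: 0.0253
shift [-2.511 -2.287  0.206] turn 0.021
0.025
```

```bash
python3 -m jog '[0,-3.0,-2.3,0.2,0, 0,-3.0,-2.3,0.2,0, 0,-3.0,-2.3,0.2,0, 0,-3.0,-2.3,0.2,0, 0,-3.0,-2.3,0.2,0]'
python3 - <<'E'
from h import *
s=bot.state();p,d=bot.snapshot("wrist");cv2.imwrite("pics/w1.png",p);np.save("pics/w1.npy",d)
import json;json.dump({k:np.array(v).tolist() for k,v in s.items()},open("pics/w1.json","w"))
print(s['ee_pos'],s['grip_width'],s['contact_force'],bot.calibration("wrist")['fx'], bot.tip_extent)
E
```

```text
time: 1.43
ee_pos: [0.4932, 0.2536, 0.2348]
orientation: [[-0.996, 0.092, 0.003], [0.092, 0.996, -0.001], [-0.003, -0.001, -1.0]]
contact_force: [0.7, -0.1, 0.8]
grip_width: 0.0001
[0.4932192  0.25355567 0.23480437] 0.0001063012757105788 [ 0.69369554 -0.05951355  0.75356149] 347.5190495878027 0.025
```

View pics/w1.png

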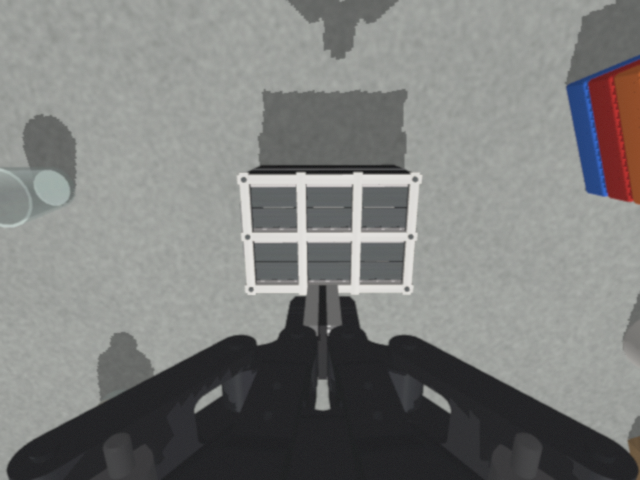

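The wrist view shows all six flaps shut. The frame screws are at (243,179), (415,178), (407,289), (251,289), with mids at (248,237) and (410,237).

```bash
cat >> h.py <<'E'
def wplane(s,uv,z):
    k=bot.calibration("wrist");T=np.array(k['tool_from_camera']);R=np.array(s['orientation'])
    uv=np.atleast_2d(uv).astype(float)
    r=np.c_[(uv[:,0]-k['cx'])/k['fx'],(uv[:,1]-k['cy'])/k['fy'],np.ones(len(uv))]@T[:3,:3].T@R.T
    o=np.array(s['ee_pos'])+R@T[:3,3]
    return o+r*((z-o[2])/r[:,2])[:,None]
E
python3 - <<'E'
from h import *
import json
s=json.load(open("pics/w1.json"));p=cv2.imread("pics/w1.png")
Q=wplane(s,[[243,179],[415,178],[407,289],[251,289],[248,237],[410,237]],.094)
print(Q.round(4),Q[:4].mean(0),Q.mean(0))
e=(Q[0]-Q[1])+(Q[3]-Q[2]);print(np.degrees(np.arctan2(e[1],e[0])), np.linalg.norm(Q[0]-Q[1]),np.linalg.norm(Q[3]-Q[2]),np.linalg.norm(Q[0]-Q[3]))
g=p.min(2)>190;v,u=np.nonzero(g[165:300,230:425]);H=cv2.minAreaRect(wplane(s,np.c_[u+230,v+165],.094)[:,:2].astype(np.float32)*1000);print(H)
C=np.array([.4955,.2563]);a=np.radians(-5)
E
```

```text
[[0.4465 0.1987 0.094 ]
 [0.4575 0.3251 0.094 ]
 [0.5464 0.3172 0.094 ]
 [0.5347 0.1912 0.094 ]
 [0.491  0.1955 0.094 ]
 [0.5026 0.3205 0.094 ]] [0.49626163 0.25803765 0.094     ] [0.49642985 0.25802744 0.094     ]
-95.1347519769312 0.12682938008110334 0.12650118090026666 0.08856054685503545
((496.4767150878906, 257.7916564941406), (135.9588165283203, 97.37728118896484), 84.68421173095703)
```

```bash
cat >> h.py <<'E'
C=np.array([.4963,.2578]);a=np.radians(-5.1)
ex=np.array([np.cos(a),np.sin(a)]);ey=np.array([-np.sin(a),np.cos(a)])
cell={i+1:C+ex*(-.022 if i<3 else .022)+ey*(.042,0,-.042)[i%3] for i in range(6)}
E
python3 - <<'E'
from h import *
print({k:v.round(4) for k,v in cell.items()})
to([*cell[2],.125],84.9)
E
```

```text
{1: array([0.4781, 0.3016]), 2: array([0.4744, 0.2598]), 3: array([0.4707, 0.2179]), 4: array([0.5219, 0.2977]), 5: array([0.5182, 0.2558]), 6: array([0.5145, 0.214 ])}
shift [0.431 0.076 2.747] turn -0.014
```

```bash
python3 -m jog '[0,0.45,0.08,1.0,0, 0,0.45,0.08,2.0,0, 0,0.45,0.08,2.75,0, 0,0.45,0.08,2.75,0]' 30
python3 - <<'E'
from h import *
to([*cell[2],.098],84.9)
E
```

```text
time: 1.82
ee_pos: [0.4681, 0.2584, 0.1193]
orientation: [[-0.996, 0.088, -0.01], [0.089, 0.996, -0.005], [0.01, -0.006, -1.0]]
contact_force: [-0.2, -0.4, 0.4]
grip_width: 0.0
shift [-0.158  0.051  0.53 ] turn 0.005
```

```bash
python3 -m jog '[0,-0.16,0.03,0,0, 0,-0.16,0.03,0,0, 0,-0.16,0.03,0,0]'
python3 - <<'E'
from h import *
to([*cell[2],.098],84.9)
E
```

```text
time: 2.07
ee_pos: [0.4762, 0.2603, 0.1212]
orientation: [[-0.996, 0.088, -0.007], [0.088, 0.996, -0.003], [0.007, -0.004, -1.0]]
contact_force: [-0.3, 0.5, -0.1]
grip_width: -0.0
shift [ 0.04  -0.016  0.58 ] turn 0.011
```

```bash
python3 -m jog '[0,0.04,0,0.2,0, 0,0.04,0,0.4,0, 0,0.04,0,0.58,0, 0,0.04,0,0.58,0]'
python3 - <<'E'
from h import *
to([*cell[2],.098],84.9)
E
```

```text
time: 2.4
ee_pos: [0.474, 0.2602, 0.097]
orientation: [[-0.996, 0.088, -0.008], [0.088, 0.996, -0.003], [0.008, -0.004, -1.0]]
contact_force: [1.4, 0.1, -0.2]
grip_width: 0.0001
shift [-0.011 -0.011 -0.026] turn 0.011
```

```bash
python3 -m jog '[0,0,0,0.08,0, 0,0,0,0.15,0]'; python3 -m jog '[0,0,0,0.08,0, 0,0,0,0.15,0]'
```

```text
time: 2.57
ee_pos: [0.4746, 0.2604, 0.0919]
orientation: [[-0.996, 0.088, -0.006], [0.088, 0.996, -0.003], [0.006, -0.004, -1.0]]
contact_force: [-5.9, -2.1, 30.9]
grip_width: -0.0002
time: 2.73
ee_pos: [0.4764, 0.2614, 0.0918]
orientation: [[-0.996, 0.088, -0.001], [0.088, 0.996, 0.0], [0.001, 0.0, -1.0]]
contact_force: [-11.2, -6.1, 62.3]
grip_width: -0.0003
```

Cell 2 is taken: the fingertips stopped 27 mm below the mouth. I'm backing off and going to cell 5.

```bash
python3 -m jog '[0,0,0,-0.5,0, 0,0,0,-0.9,0, 0,0,0,-0.9,0]'
python3 - <<'E'
from h import *
to([*cell[5],.125],84.9)
E
```

```text
time: 2.98
ee_pos: [0.4785, 0.2623, 0.1311]
orientation: [[-0.996, 0.088, 0.004], [0.088, 0.996, 0.003], [-0.004, 0.003, -1.0]]
contact_force: [1.0, 0.2, 0.7]
grip_width: -0.0001
shift [-1.002 -0.075  0.156] turn 0.006
```

```bash
python3 -m jog '[0,-0.6,-0.08,0.1,0, 0,-1.0,-0.08,0.15,0, 0,-1.0,-0.08,0.15,0, 0,-1.0,-0.08,0.15,0]'
python3 - <<'E'
from h import *
to([*cell[5],.098],84.9)
E
```

```text
time: 3.32
ee_pos: [0.5179, 0.2551, 0.1239]
orientation: [[-0.996, 0.089, 0.003], [0.089, 0.996, 0.002], [-0.002, 0.002, -1.0]]
contact_force: [-0.4, 0.6, -0.6]
grip_width: 0.0003
shift [-0.006  0.017  0.649] turn -0.006
```

```bash
python3 -m jog '[0,0,0.02,0.3,0, 0,0,0.02,0.65,0, 0,0,0.02,0.65,0]';python3 -m jog '[0,0,0,0.08,0, 0,0,0,0.12,0]'; python3 -m jog '[0,0,0,0.08,0]'
```

```text
time: 3.57
ee_pos: [0.5157, 0.2553, 0.0952]
orientation: [[-0.996, 0.089, -0.002], [0.089, 0.996, 0.0], [0.002, 0.0, -1.0]]
contact_force: [2.2, 0.1, -1.6]
grip_width: 0.0001
time: 3.73
ee_pos: [0.5151, 0.2551, 0.0901]
orientation: [[-0.996, 0.089, -0.002], [0.089, 0.996, -0.0], [0.002, -0.001, -1.0]]
contact_force: [0.8, -0.8, 1.4]
grip_width: -0.0001
time: 3.82
ee_pos: [0.5155, 0.2554, 0.0874]
orientation: [[-0.996, 0.089, -0.001], [0.089, 0.996, -0.0], [0.001, -0.0, -1.0]]
contact_force: [2.0, -1.0, 1.8]
grip_width: -0.0
```

```bash
python3 -m jog '[0,0,0,0.08,0, 0,0,0,0.16,0, 0,0,0,0.16,0]'; python3 -m jog '[0,0,0,0,0]'
```

```text
time: 4.07
ee_pos: [0.5154, 0.2555, 0.0807]
orientation: [[-0.996, 0.089, -0.001], [0.089, 0.996, 0.0], [0.001, 0.0, -1.0]]
contact_force: [1.8, -0.0, -0.6]
grip_width: -0.0001
time: 4.15
ee_pos: [0.5155, 0.2555, 0.0806]
orientation: [[-0.996, 0.089, -0.001], [0.089, 0.996, 0.0], [0.001, 0.0, -1.0]]
contact_force: [0.8, -0.4, 0.5]
grip_width: 0.0001
```

Cell 5 is empty: the tips are 38.4 mm deep with no resistance. I'm retracting and heading for the vial.

```bash
python3 -m jog '[0,0,0,-0.8,0, 0,0,0,-1.8,0, 0,0,0,-2.8,0, 0,0,0,-3.2,0, 0,0,0,-3.2,0]'
python3 - <<'E'
from h import *
print(bot.state()['joint_pos'])
to([.50,-.19,.22],84.9)
E
```

```text
time: 4.57
ee_pos: [0.5176, 0.2567, 0.2137]
orientation: [[-0.996, 0.088, 0.006], [0.088, 0.996, 0.004], [-0.006, 0.005, -1.0]]
contact_force: [0.9, 0.0, -1.0]
grip_width: -0.0001
[26.34612825 20.91472599 -5.60254782 63.07334189  0.06455214 31.41889414]
shift [ -0.55  -11.162  -0.207] turn 0.006
```

```bash
python3 -m jog '[0.6,-0.3,-1,-0.2,0, 0.6,-0.5,-11.1,-0.2,0, 0.6,-0.5,-11.1,-0.2,0, 0.6,-0.5,-11.1,-0.2,0, 0.6,-0.5,-11.1,-0.2,0]'
python3 - <<'E'
from h import *
to([.50,-.19,.22],84.9)
E
```

```text
time: 4.98
ee_pos: [0.5124, 0.0492, 0.2192]
orientation: [[-0.996, 0.088, 0.003], [0.088, 0.996, 0.004], [-0.002, 0.004, -1.0]]
contact_force: [0.6, -0.6, 0.5]
grip_width: 0.0517
shift [-0.214 -5.983 -0.046] turn 0.016
```

```bash
python3 -m jog '[0.6,-0.2,-6,0,0, 0.6,-0.2,-6,0,0, 0.6,-0.2,-6,0,0, 0.6,-0.2,-6,0,0, 0.6,-0.2,-6,0,0]';python3 -m jog '[0.6,0,-0.6,0,0, 0.6,0,-0.6,0,0, 0.6,0,-0.6,0,0]'
python3 - <<'E'
from h import *
import json
s=bot.state();p,d=bot.snapshot("wrist");cv2.imwrite("pics/w2.png",p);np.save("pics/w2.npy",d)
json.dump({k:np.array(v).tolist() for k,v in s.items()},open("pics/w2.json","w"))
r=bot.find_in("wrist","vial_mid"); print([(np.round(q["xyz"],4).tolist(),round(q["p"],2)) for q in r[:4]])
E
```

```text
time: 5.4
ee_pos: [0.4996, -0.1585, 0.2171]
orientation: [[-0.996, 0.087, -0.0], [0.087, 0.996, 0.006], [0.001, 0.006, -1.0]]
contact_force: [0.4, 0.1, -0.3]
grip_width: 0.0508
time: 5.65
ee_pos: [0.496, -0.1832, 0.2155]
orientation: [[-0.996, 0.091, -0.003], [0.091, 0.996, 0.008], [0.004, 0.007, -1.0]]
contact_force: [0.0, 0.5, 0.4]
grip_width: 0.0516
[([0.5042, -0.1942, 0.1087], 0.65)]
```

View pics/w2.png

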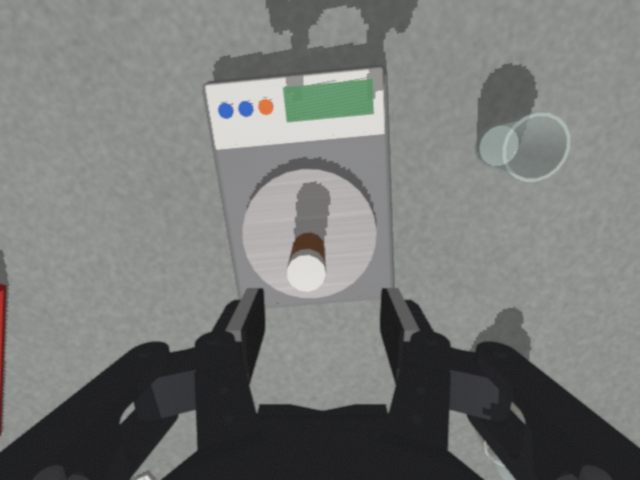

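The cap is centred at about (307,273), and the beaker is clear to the right at (520,147).

Run:
```python
from h import *
import json
s=json.load(open("pics/w2.json"));p=cv2.imread("pics/w2.png")
g=(p.min(2)>195).astype(np.uint8);g[:240]=0;g[300:]=0;g[:,:280]=0;g[:,335:]=0
c=max(cv2.findContours(g,0,2)[0],key=cv2.contourArea);print(cv2.minEnclosingCircle(c))
(u,v),r=cv2.minEnclosingCircle(c)
print(wplane(s,[[u,v],[307,273],[u-r,v],[u+r,v]],.107))
to([.5134,-.1955,.14],84.9)
```

```text
((305.7631530761719, 273.5), 19.295339584350586)
[[ 0.51435115 -0.19599505  0.107     ]
 [ 0.51405989 -0.19509536  0.107     ]
 [ 0.51307793 -0.20941656  0.107     ]
 [ 0.51562533 -0.18256331  0.107     ]]
shift [-0.454 -0.325  1.898] turn 0.02
```

```bash
python3 -m jog '[0.6,-0.47,-0.32,0.5,0, 0.6,-0.47,-0.32,1.3,0, 0.6,-0.47,-0.32,1.5,0, 0.6,-0.47,-0.32,1.5,0, 0.6,-0.47,-0.32,1.5,0]'
python3 - <<'E'
from h import *
to([.514,-.1955,.12],84.9)
E
```

```text
time: 6.17
ee_pos: [0.5134, -0.194, 0.1558]
orientation: [[-0.996, 0.085, -0.005], [0.085, 0.996, 0.008], [0.005, 0.008, -1.0]]
contact_force: [0.3, 0.0, -0.0]
grip_width: 0.0512
shift [-0.023 -0.043  0.894] turn 0.039
```

```bash
python3 -m jog '[0.6,-0.02,-0.04,0.4,0, 0.6,-0.02,-0.04,0.8,0, 0.6,-0.02,-0.04,0.9,0, 0.6,-0.02,-0.04,0.9,0, 0.6,-0.02,-0.04,0.9,0]'
python3 - <<'E'
from h import *
to([.514,-.1955,.12],84.9)
s=bot.state();print(s['contact_force'])
p,d=bot.snapshot("wrist");cv2.imwrite("pics/w3.png",p)
E
```

```text
time: 6.58
ee_pos: [0.5144, -0.1952, 0.1211]
orientation: [[-0.996, 0.085, -0.003], [0.085, 0.996, 0.008], [0.004, 0.008, -1.0]]
contact_force: [-0.1, 0.1, -0.1]
grip_width: 0.0513
shift [ 0.01  -0.008  0.027] turn 0.046
[-0.05769117  0.10640697 -0.13120476]
```

View pics/w3.png

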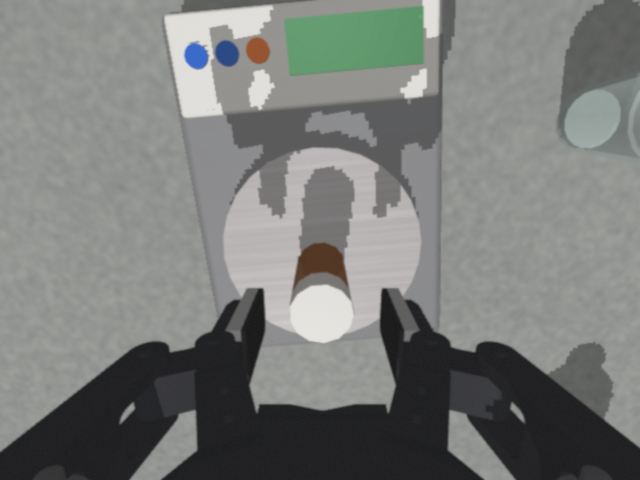

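The cap at (322,313) is centred between the fingers. Closing on it now.

```bash
python3 -m jog '[0.3,0,0,0.03,0, 0.2,0,0,0.03,0, 0.1,0,0,0.03,0, 0,0,0,0.03,0, 0,0,0,0.03,0]' 45; python3 -m jog '[0,0,0,0,0, 0,0,0,0,0]'
python3 - <<'E'
from h import *
p,d=bot.snapshot("wrist");cv2.imwrite("pics/w4.png",p)
E
```

```text
time: 7.05
ee_pos: [0.5156, -0.1958, 0.1214]
orientation: [[-0.996, 0.085, -0.0], [0.085, 0.996, 0.007], [0.001, 0.007, -1.0]]
contact_force: [-1.7, 0.6, 5.0]
grip_width: 0.0246
time: 7.22
ee_pos: [0.5159, -0.196, 0.1218]
orientation: [[-0.996, 0.085, 0.001], [0.085, 0.996, 0.006], [0.0, 0.007, -1.0]]
contact_force: [0.3, 0.6, -0.5]
grip_width: 0.0245
```

View pics/w4.png

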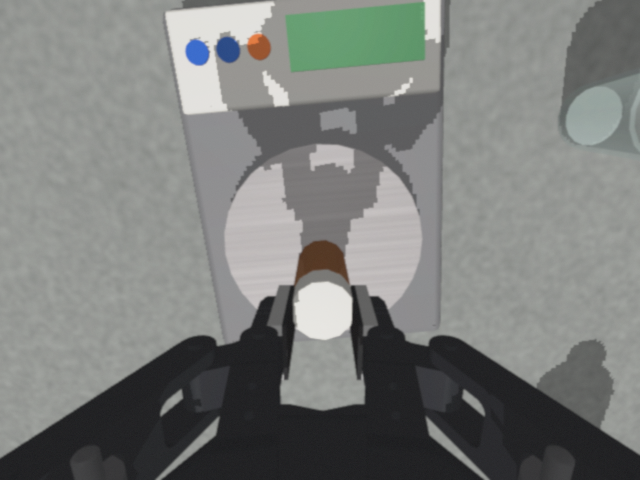

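```bash
python3 -m jog '[0,0,0,-0.3,0, 0,0,0,-1.0,0, 0,0,0,-2.0,0, 0,0,0,-2.5,0, 0,0,0,-2.5,0]'
python3 - <<'E'
from h import *
p,d=bot.snapshot("wrist");cv2.imwrite("pics/w5.png",p); p,d=bot.snapshot("scene");cv2.imwrite("pics/s5.png",cv2.resize(p[60:260,140:400],None,fx=3,fy=3)); print(bot.state()['grip_width'])
E
```

```text
time: 7.68
ee_pos: [0.5185, -0.1976, 0.2265]
orientation: [[-0.996, 0.085, 0.008], [0.085, 0.996, 0.004], [-0.008, 0.004, -1.0]]
contact_force: [0.6, -0.3, -0.3]
grip_width: 0.0249
0.02464052984426296
```

View pics/w5.png

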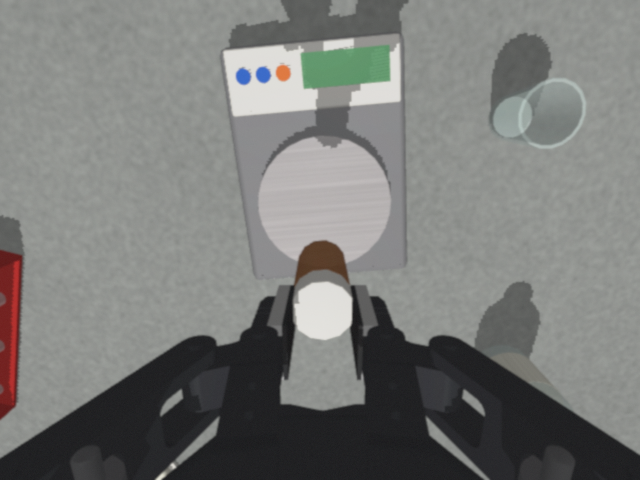

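View pics/s5.png

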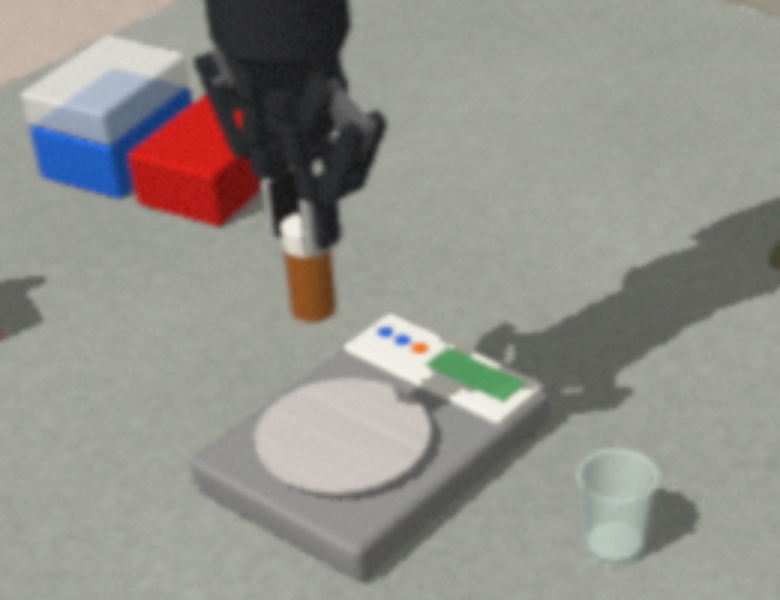

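Run:
```python
from h import *
s=bot.state();print(s['ee_pos'])
p=cv2.imread("pics/w5.png")
g=(p.min(2)>185).astype(np.uint8);g[:275]=0;g[342:]=0;g[:,:290]=0;g[:,356:]=0
c=max(cv2.findContours(g,0,2)[0],key=cv2.contourArea);print(cv2.boundingRect(c))
x,y,w,h=cv2.boundingRect(c)
Q=wplane(s,[[x+w/2,y+h/2],[x+w/2,y],[x+w/2,y+h]],s['ee_pos'][2]-.0147)
print(Q,(Q-s['ee_pos'])@np.array(s['orientation']))
to([*cell[5],.22],84.9)
```

```text
[ 0.51605859 -0.19672917  0.22204854]
(295, 282, 56, 58)
[[ 0.51489498 -0.19649517  0.20734854]
 [ 0.50163951 -0.1953535   0.20734854]
 [ 0.52887271 -0.19769905  0.20734854]] [[ 1.19243171e-03  4.27909161e-05  1.46994899e-02]
 [ 1.44969715e-02  4.99021082e-05  1.46876670e-02]
 [-1.28370362e-02  3.52922544e-05  1.47119571e-02]]
shift [ 0.911 11.277  0.12 ] turn 0.042
```

```bash
python3 -m jog '[0,0.2,0.6,0,0, 0,0.4,1.5,0,0, 0,0.9,11.2,0,0, 0,0.9,11.2,0,0, 0,0.9,11.2,0,0]'
python3 - <<'E'
from h import *
to([*(cell[5]+.001*ex),.20],84.9)
E
```

```text
time: 8.2
ee_pos: [0.5077, -0.0092, 0.2211]
orientation: [[-0.996, 0.086, -0.003], [0.086, 0.996, 0.006], [0.003, 0.006, -1.0]]
contact_force: [0.3, -0.1, -0.5]
grip_width: 0.0245
shift [0.284 6.62  0.568] turn 0.028
```

```bash
python3 -m jog '[0,0.28,6.6,0,0, 0,0.28,6.6,0,0, 0,0.28,6.6,0,0, 0,0.28,6.6,0,0, 0,0.28,6.6,0,0]';python3 -m jog '[0,0,1.6,0,0, 0,0,1.7,0,0, 0,0,1.7,0,0, 0,0,1.7,0,0]'
python3 - <<'E'
from h import *
to([*(cell[5]+.001*ex),.18],84.9)
E
```

```text
time: 8.62
ee_pos: [0.5155, 0.1991, 0.2205]
orientation: [[-0.996, 0.086, -0.006], [0.086, 0.996, 0.005], [0.007, 0.004, -1.0]]
contact_force: [0.8, -0.3, -0.8]
grip_width: 0.0246
time: 8.95
ee_pos: [0.5201, 0.2678, 0.2183]
orientation: [[-0.996, 0.083, -0.01], [0.083, 0.997, 0.002], [0.01, 0.001, -1.0]]
contact_force: [-0.3, -0.2, -1.8]
grip_width: 0.0246
shift [-0.013 -0.303  0.956] turn 0.063
```

```bash
python3 -m jog '[0,-0.01,-0.3,0.4,0.06, 0,-0.01,-0.3,0.9,0.06, 0,-0.01,-0.3,0.9,0.06, 0,-0.01,-0.3,0.9,0.06, 0,-0.01,-0.3,0.9,0.06]'
python3 - <<'E'
from h import *
to([*(cell[5]+.001*ex),.18],84.9);print(bot.state()['orientation'].round(4).tolist())
p,d=bot.snapshot("wrist");cv2.imwrite("pics/w6.png",p)
E
```

```text
time: 9.37
ee_pos: [0.5191, 0.2549, 0.1825]
orientation: [[-0.996, 0.09, -0.01], [0.09, 0.996, 0.002], [0.011, 0.001, -1.0]]
contact_force: [0.2, -0.3, -0.2]
grip_width: 0.0245
shift [-0.001  0.02   0.063] turn -0.011
[[-0.9959, 0.0899, -0.0105], [0.0898, 0.996, 0.002], [0.0106, 0.001, -0.9999]]
```

View pics/w6.png

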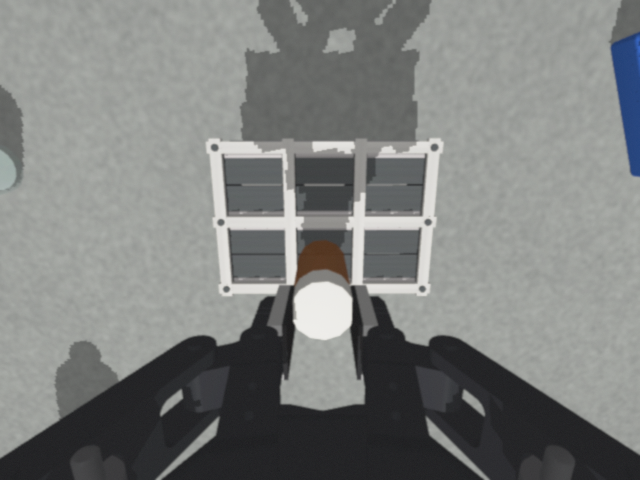

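Run:
```python
from h import *
s=bot.state()
Q=wplane(s,[[214,147],[435,147],[422,289],[226,289],[221,222],[428,222]],.094)
print(Q[:4].mean(0),Q.mean(0)); e=Q[1]-Q[0]+Q[2]-Q[3];print(np.degrees(np.arctan2(e[1],e[0])))
```

```text
[0.49728155 0.25851537 0.094     ] [0.49726695 0.25857082 0.094     ]
84.77728041807241
```

```bash
python3 -m jog '[0,-0.02,0.03,0.2,0, 0,-0.02,0.03,0.35,0, 0,-0.02,0.03,0.5,0, 0,-0.02,0.03,0.6,0]' 60;python3 -m jog '[0,0,0,0.1,0, 0,0,0,0.2,0, 0,0,0,0.3,0]'
python3 - <<'E'
from h import *
to([.52,.256,.122],84.9)
E
```

```text
time: 9.75
ee_pos: [0.5203, 0.2568, 0.159]
orientation: [[-0.996, 0.089, -0.009], [0.089, 0.996, 0.003], [0.009, 0.002, -1.0]]
contact_force: [-0.9, 0.4, 4.1]
grip_width: 0.0239
time: 10.0
ee_pos: [0.5202, 0.2569, 0.1466]
orientation: [[-0.996, 0.089, -0.009], [0.089, 0.996, 0.003], [0.009, 0.002, -1.0]]
contact_force: [0.3, -0.5, 1.4]
grip_width: 0.0238
shift [-0.003 -0.025  0.614] turn -0.004
```

```bash
python3 -m jog '[0,0,-0.01,0.12,0, 0,0,-0.01,0.24,0, 0,0,-0.01,0.36,0, 0,0,-0.01,0.5,0, 0,0,-0.01,0.6,0]';python3 -m jog '[0,0,0,0.05,0]'
python3 - <<'E'
from h import *
p,d=bot.snapshot("wrist");cv2.imwrite("pics/w7.png",p)
E
```

```text
time: 10.42
ee_pos: [0.5198, 0.2565, 0.1217]
orientation: [[-0.996, 0.089, -0.009], [0.089, 0.996, 0.003], [0.009, 0.002, -1.0]]
contact_force: [0.1, -0.6, 0.3]
grip_width: 0.0239
time: 10.5
ee_pos: [0.5198, 0.2563, 0.119]
orientation: [[-0.996, 0.089, -0.009], [0.089, 0.996, 0.002], [0.01, 0.002, -1.0]]
contact_force: [0.9, -0.6, 0.3]
grip_width: 0.0243
```

View pics/w7.png

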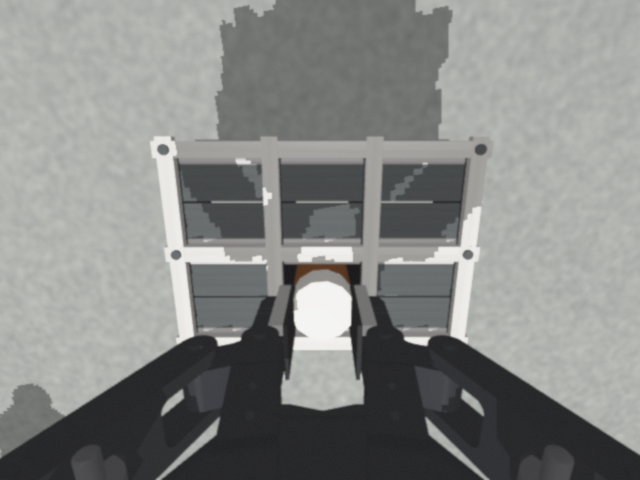

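The vial is in cell 5, centred between the walls, with the cap at (322,310). Releasing.

```bash
python3 -m jog '[0.33,0,0,0,0, 0.36,0,0,0,0, 0.45,0,0,0,0, 0.5,0,0,0,0]';python3 -m jog '[0.5,0,0,-0.4,0, 0.5,0,0,-0.8,0, 0.5,0,0,-1.0,0, 0.5,0,0,-1.0,0]'
python3 - <<'E'
from h import *
p,d=bot.snapshot("wrist");cv2.imwrite("pics/w8.png",p)
p,d=bot.snapshot("scene");cv2.imwrite("pics/s8.png",cv2.resize(p[180:380,380:560],None,fx=3,fy=3))
E
```

```text
time: 10.88
ee_pos: [0.5196, 0.2563, 0.1188]
orientation: [[-0.996, 0.089, -0.01], [0.089, 0.996, 0.002], [0.01, 0.001, -1.0]]
contact_force: [-0.2, -0.1, -0.2]
grip_width: 0.0427
time: 11.22
ee_pos: [0.5215, 0.2569, 0.161]
orientation: [[-0.996, 0.089, -0.006], [0.089, 0.996, 0.004], [0.006, 0.004, -1.0]]
contact_force: [0.8, -1.0, 0.3]
grip_width: 0.0426
```

View pics/w8.png

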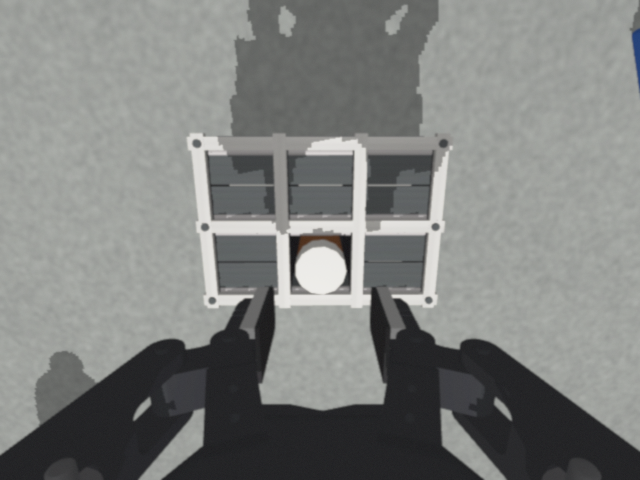

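View pics/s8.png

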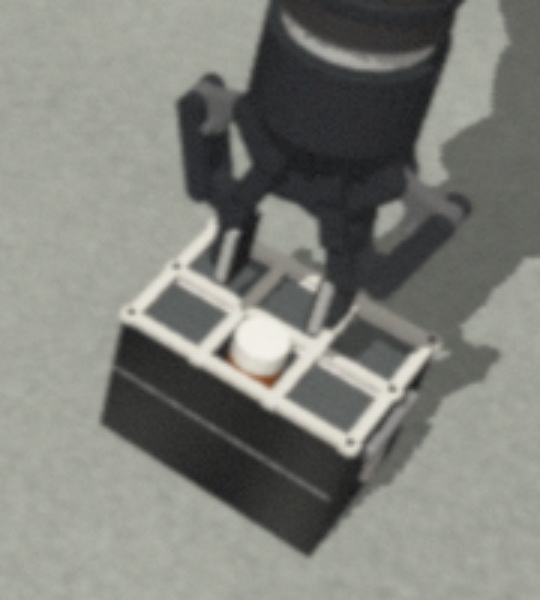

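The vial stands upright, pinched in cell 5, with the cap proud of the frame. I'll shut the fingers and push it down.

```bash
python3 -m jog '[0,0.06,-0.02,0,0, 0,0.06,-0.02,0,0, 0,0.06,-0.02,0,0, 0,0.06,-0.02,0,0, 0,0.06,-0.02,0,0]'
python3 - <<'E'
from h import *
to([.5187,.256,.130],84.9)
E
```

```text
time: 11.73
ee_pos: [0.5175, 0.2556, 0.1585]
orientation: [[-0.996, 0.089, -0.01], [0.089, 0.996, 0.002], [0.01, 0.001, -1.0]]
contact_force: [-0.3, 0.1, 0.3]
grip_width: -0.0002
shift [-0.036  0.011  0.711] turn -0.005
```

```bash
python3 -m jog '[0,-0.04,0.01,0.2,0, 0,-0.04,0.01,0.45,0, 0,-0.04,0.01,0.6,0, 0,-0.04,0.01,0.7,0]';python3 -m jog '[0,0,0,0.12,0, 0,0,0,0.24,0, 0,0,0,0.36,0]'
python3 - <<'E'
from h import *
to([.5187,.256,.095],84.9)
E
```

```text
time: 12.07
ee_pos: [0.518, 0.2555, 0.1287]
orientation: [[-0.996, 0.089, -0.012], [0.089, 0.996, 0.001], [0.012, 0.0, -1.0]]
contact_force: [-0.6, 0.6, 0.6]
grip_width: -0.0001
time: 12.32
ee_pos: [0.518, 0.2555, 0.1138]
orientation: [[-0.996, 0.089, -0.012], [0.089, 0.996, 0.001], [0.012, 0.0, -1.0]]
contact_force: [1.6, 0.4, 0.5]
grip_width: -0.0002
shift [-0.023  0.015  0.469] turn -0.007
```

```bash
python3 -m jog '[0,-0.02,0.01,0.12,0, 0,-0.02,0.01,0.24,0, 0,-0.02,0.01,0.36,0, 0,-0.02,0.01,0.46,0]';python3 -m jog '[0,0,0,0.06,0, 0,0,0,0.11,0]'
```

```text
time: 12.65
ee_pos: [0.5182, 0.2559, 0.0948]
orientation: [[-0.996, 0.089, -0.013], [0.089, 0.996, 0.001], [0.013, 0.0, -1.0]]
contact_force: [-2.0, 0.3, 1.2]
grip_width: -0.0002
time: 12.82
ee_pos: [0.5186, 0.2563, 0.0919]
orientation: [[-0.996, 0.089, -0.011], [0.089, 0.996, 0.002], [0.011, 0.001, -1.0]]
contact_force: [-4.8, -1.8, 23.8]
grip_width: 0.0004
```

It stopped firmly at tip z = 0.067, the same height as a stored vial's cap, so the vial is on the floor. Withdrawing.

```bash
python3 -m jog '[0,0,0,-0.4,0, 0,0,0,-1.2,0, 0,0,0,-2.2,0, 0,0,0,-3.2,0, 0,0,0,-3.6,0]';python3 -m jog '[0,0,0,0,0, 0,0.6,0,-0.3,0, 0,0.6,0,-0.3,0]'
python3 - <<'E'
from h import *
print(bot.state()['ee_pos'])
for c in ["wrist","scene","top"]:
    p,d=bot.snapshot(c)
    if c=="scene": p=cv2.resize(p[180:380,380:560],None,fx=3,fy=3); np.save("pics/s9.npy",d)
    cv2.imwrite(f"pics/f_{c}.png",p)
E
```

```text
time: 13.23
ee_pos: [0.5224, 0.257, 0.2415]
orientation: [[-0.996, 0.089, -0.004], [0.089, 0.996, 0.006], [0.004, 0.006, -1.0]]
contact_force: [1.1, -0.1, 0.3]
grip_width: -0.0001
time: 13.48
ee_pos: [0.4963, 0.2591, 0.2546]
orientation: [[-0.996, 0.088, -0.005], [0.088, 0.996, 0.007], [0.005, 0.006, -1.0]]
contact_force: [-0.8, -0.0, 0.0]
grip_width: -0.0003
[0.49628593 0.25908533 0.25455158]
```

View pics/f_wrist.png

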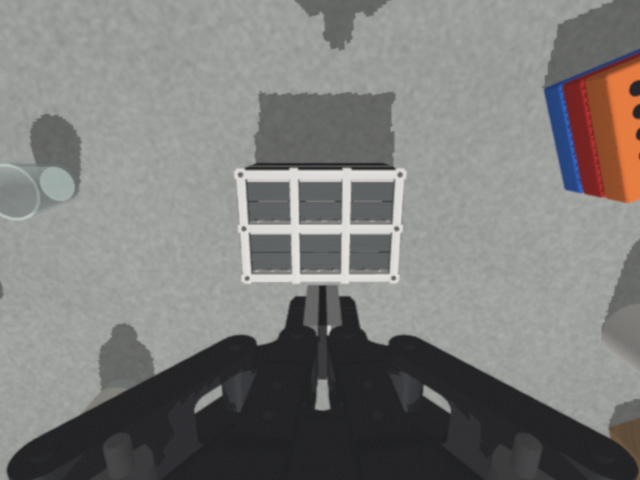

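View pics/f_scene.png

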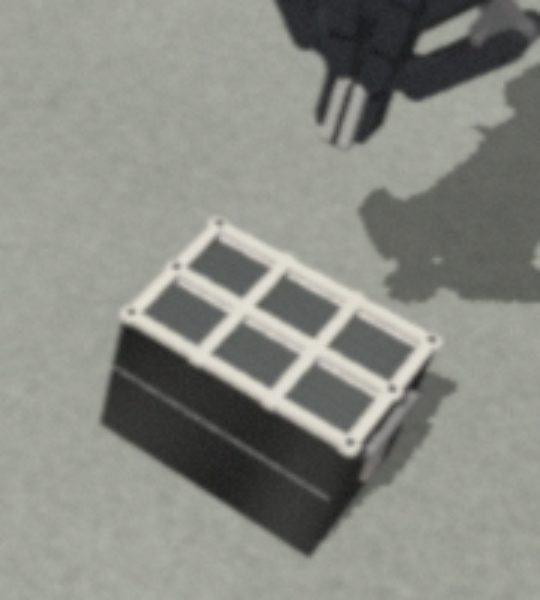

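View pics/f_top.png

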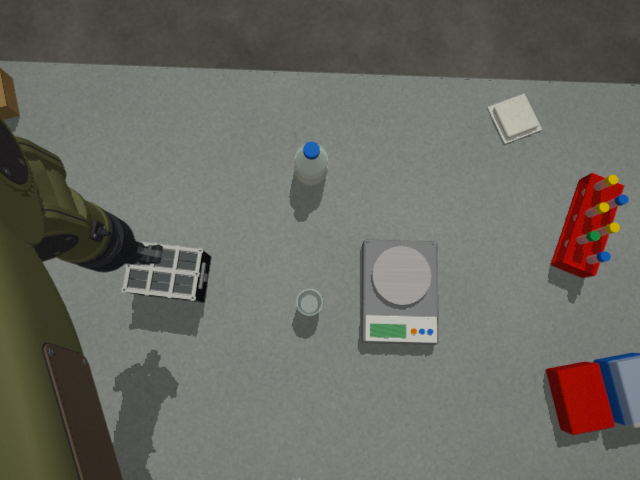

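All six flaps are shut (wrist view 238–405 × 170–283), and nothing shows above the frame. The bottle (311,165) and beaker (309,302) are where they were, and the pan is empty. I'll let the arm settle, then hand in.

```bash
python3 -m jog '[0,0,0,0,0, 0,0,0,0,0, 0,0,0,0,0, 0,0,0,0,0]'; python3 -c "
from station import bot
print(bot.close_job())"
```

```text
time: 13.97
ee_pos: [0.4984, 0.2587, 0.2516]
orientation: [[-0.996, 0.089, -0.006], [0.089, 0.996, 0.005], [0.006, 0.004, -1.0]]
contact_force: [0.2, 0.1, 0.2]
grip_width: 0.0003
the job is handed in; nothing more can be done
None
```

The vial now stands in cell 5, the middle of the far row, with its flap shut above it. I handed the job in at about 14 s of the 69 s allowed.

- **Feeling for a free cell:** With the vial still on the pan, I felt cell 2 first. It was taken: the fingertips stopped 27 mm below the mouth. That press reached about 62 N on the wrist and fingertips, more than I intended but under the 120 N wrist limit. Cell 5 was empty: the fingertips went 38 mm down with no resistance.
- **Placing the vial:** I lifted the vial by its cap, lowered it upright through flap 5, let go, and pushed it down with the shut fingertips. It stopped firmly at about 24 N with the cap top 27 mm below the mouth, the height of a vial standing on the cell floor.
- **Last checks:** The wrist and scene pictures show all six flaps shut with nothing above the frame. The top picture shows the pan empty and the bottle and beaker where they started. The arm is clear of the box and touching nothing.
- **Disagreements:** The gripper read 24–25 mm across the cap instead of 28 mm, but the vial did not visibly slip. The box-centre estimates from the different views agreed to about 1–2 mm.

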